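Put the apple corer in the wash beaker

ROBOT

A 7-joint arm with a two-finger parallel gripper is mounted at the origin on a cart in front of the work surface, level with it; the furniture and walls round the work are solid. World frame = base frame: x ahead of the robot, y to its left, z up, the work surface at z = 0. Lengths are in m, angles in rad, forces in N, time in s.
With the tool pointing down it reaches from about 0.4 to 0.85 m from the base axis. Payload 10.4 kg.
Tool frame: the origin (TCP) lies at the very end of the fingers, on their centre line; the grasp point (between the pads) lies 19 mm behind it; z points along the fingers, y is the line along which they close (so a half turn about z gives the same grasp; the last joint's range is limited). The gripper opens to 87 mm and grips with 3 to 60 N. Pads are 19 mm wide; open, the fingers measure 117 mm over their backs; the gripper's body (75 mm by 190 mm) begins 51 mm behind the grasp point.
Start: joints at [-1.15, 0.332, -0.065, 1.46, 0.022, 1.35, -0.088], TCP at [0.268, 0.564, 0.223] pointing down, gripper open.
Joint ranges: [-2.6, 2.6], [-0.5, 2.12], [-1.47, 1.34], [0.16, 2.42], [-1.27, 4.41], [0.06, 2.06], [-2.6, 2.6]. Speed limits (rad/s): [2.22, 2.22, 2.79, 2.79, 3.14, 3.14, 3.14].

INTERFACE

Orientations are given as [roll, pitch, yaw] about the fixed x, y, z axes, in that order (R = Rz(yaw) Ry(pitch) Rx(roll)).
In Python, from plant import status, imaging, ticket gives the robot as it stands.
- The arm moves only by the tool send_rows, never from a script. Its argument "commands" is text: rows parted by semicolons, each of 7 numbers parted by spaces: the shift along the tool's x, y, z in mm, then the turn, a rotation vector about the tool's x, y, z in rad, then the opening, from -1 (shut) to 1 (fully open). A call has 1 to 8 rows; each row is the pose to reach, as a shift and turn from the pose commanded when the call began, along the tool's axes at that moment; what a row does not reach only later rows make up. A row lasts 1/10 s, in which the tool goes at most 50 mm and 8.59 degrees, less where a joint would pass 70% of its speed; a pose out of reach is approached as far as the arm can. A call with a gripper value outside its range is refused whole. The fingers move at their own pace and stop on an object; the grip force is fixed at half the most. Time passes only in rows, so rows that repeat a pose let the fingers close. It gives the time, the measured TCP pose, the force, the opening and the grip force at its end, in the units of the state.
- status.get_state(): the state, without advancing time (a new reading comes with each control period).
- imaging.grab_frame(name): name is "scene" or "top" or "wrist"; returns a dict with "frame" (480x640x3 uint8, red, green, blue), "range_z" (480x640 float32, m along the optical axis (not along the pixel's ray), 0 where there is no reading), "mtx" (3x3 intrinsics, pixels), "extrinsics" (4x4, takes a point from camera to world coordinates). Camera axes: x right, y down, z forward; pixel columns grow to the right and rows downward; lengths in m; the calibration is good to about 2 mm. A picture is of the moment at which its call begins.
- ticket.job_done(): hands the job in; it is judged then, once.
The state is a dict: "t": time; "joint_pos": joint angles; "dq": joint speeds; "joint_efforts": joint torques, N m; "ee_pos": TCP position; "tcp_rot": TCP orientation; "ft_force": force on the tool from outside, world axes, zero at the start; "torque": the same for the moment, N m; "width": finger opening in m; "gripper_force": force on a finger pad.
Only numpy, scipy, OpenCV 4.12 (cv2) and the standard library are available. Lean on these libraries where they do the work, as an engineer would, in place of code of your own. Each camera call takes 0.05 s, during which the arm holds its last target. There are 200 camera calls.

TASK

Pull the red-handled apple corer up out of the dark wooden tool block and put it, handle up, into the empty steel wash beaker on the counter, lowering it nearly to the bottom before you let go. Leave the other two tools in the block and the beaker standing upright.

Things in the scene. Friction and masses are not known exactly. Their poses are not given: they have to be found in the camera images.
- apple_corer_handle (a point): Apple corer: red handle with a steel band at its lower end, steel shank. 140 mm long: round handle 20 mm across, 70 mm long, above a round shank 18 mm across, 70 mm long. Stands loose and upright in any of the block's three wells. Point: centre of the handle, 105 mm above the foot, at the start about 112 mm above the counter (its top 147 mm); z points up along the tool. 0.06 kg.
- tool_block: Dark wooden tool block, fixed to the counter, 76 mm (x) by 210 mm (y) and 65 mm high (z up), origin at the centre of its underside. Three upright round wells 23 mm across, in a row along y at -65, 0 and +65 mm, floors 7 mm above the counter, each with one tool standing in it with about 2 mm of play all round and its top 82 mm above the block's (the tools change places).
- apple_corer_foot (a point): The foot of the apple corer: centre of the lower end of its shank, 105 mm below the handle's centre along the tool; z as the handle's.
- beaker_center (a point): Wash beaker: empty round steel beaker, loose, about 0.5 kg, 80 mm high, 64 mm across (67 mm at the rim band), wall 3 mm, mouth 58 mm across inside, inner floor 6 mm above its underside. The point is on its axis half-way up, 40 mm above the counter; z points up.
- pastry_brush_handle (a point): Pastry brush in the same block, black handle with a brass band, to be left there. 140 mm long: round handle 20 mm across, 70 mm long, above a round shank 18 mm across, 70 mm long. Stands loose and upright in any of the block's three wells. Point: centre of the handle, 105 mm above the foot, at the start about 112 mm above the counter (its top 147 mm); z points up along the tool. 0.06 kg.
- tart_tamper_handle (a point): Tart tamper in the same block, plain light wood all over, to be left there. 140 mm long: round handle 20 mm across, 70 mm long, above a round shank 18 mm across, 70 mm long. Stands loose and upright in any of the block's three wells. Point: centre of the handle, 105 mm above the foot, at the start about 112 mm above the counter (its top 147 mm); z points up along the tool. 0.06 kg.

How it is judged:
On the way, in this order (a step that is already met when the one before it is completed fails the run):
1. the corer is held with its foot above the top of the block (contact force between the fingers and apple_corer above 0.5 N and height (world z) of apple_corer_foot above 0.07 m), for 0.1 s.
2. the corer, still held, has its foot inside the beaker within 24 mm of the inner floor (contact force between the fingers and apple_corer above 0.5 N and horizontal distance between apple_corer_foot and beaker_center below 0.028 m and z of apple_corer_foot in the frame of beaker_center below -0.01 m), for 0.1 s.
At the end, for the whole second after the job is handed in: The corer rests in the beaker, handle up (it may lean, up to 40 degrees), its foot inside the beaker within 24 mm of the inner floor, released and at rest; the beaker stands upright on the counter (within 6 degrees); the brush and the tamper still stand in the block (horizontal distance between apple_corer_foot and beaker_center below 0.028 m and z of apple_corer_foot in the frame of beaker_center below -0.01 m and angle between apple_corer_handle's own z axis and vertical below 0.7 rad and angle between beaker_center's own z axis and vertical below 0.1 rad and height (world z) of beaker_center below 0.055 m and linear speed of apple_corer below 0.03 m/s and height (world z) of pastry_brush_handle between 0.1 and 0.125 m and height (world z) of tart_tamper_handle between 0.1 and 0.125 m); the robot touches nothing.
It fails at once if the pastry brush or the tart tamper is pulled or knocked from its well (moved over 30 mm) (distance of any of pastry_brush_handle, tart_tamper_handle from where it was at the start of the episode above 0.03 m).
It fails at once if the beaker is tipped over (more than 30 degrees) (angle between beaker_center's own z axis and vertical above 0.52 rad).
It also fails if it takes over 40 s, if anything falls off the work surface, if the arm or the gripper's body presses on something with over 40 N, if the wrist force passes 120 N, or if a joint passes its speed limit or range.

## Working session

There is one attempt and no reset: what is moved stays moved. The work goes in short steps, Python scripts to look and compute and a tool call to move; the robot and the scene stay as the last step left them, time stands still between calls to the robot, and variables do not carry over. Pictures are saved under pics/ and viewed, at most 10 in all, crops included, and the job is handed in when it is done.

Besides the shell and the picture viewer there is one more tool, called after "Emit:" as name(argument=value, ...) on one line, values as JSON. send_rows: Moves the arm, as the interface text tells. Its arguments: {"type":"object","properties":{"commands":{"type":"string"}},"required":["commands"]}

```bash
mkdir -p pics
cat > h.py <<'E'
import numpy as np, cv2
from plant import status, imaging, ticket
def grab(n,fn=None):
    f=imaging.grab_frame(n)
    if fn: cv2.imwrite('pics/'+fn,f['frame'][:,:,::-1])
    z=f['range_z'];v,u=np.mgrid[:480,:640];K=f['mtx']
    c=np.stack([(u-K[0,2])/K[0,0]*z,(v-K[1,2])/K[1,1]*z,z,np.ones_like(z)],-1)
    w=(c@f['extrinsics'].T)[...,:3]; w[z==0]=np.nan
    return f['frame'],w,f
E
python3 - <<'E'
from h import *
for n in ('top','scene'):
    im,w,f=grab(n,n+'1.png'); np.savez(n+'1.npz',im=im,w=w)
    print(n,f['extrinsics'].round(3).tolist())
a=cv2.imread('pics/top1.png');b=cv2.imread('pics/scene1.png')
s=status.get_state();print(s)
E
```

```text
top [[-0.013, -0.991, 0.134, 0.387], [-1.0, 0.014, 0.002, 0.013], [-0.004, -0.134, -0.991, 0.932], [0.0, 0.0, 0.0, 1.0]]
scene [[0.766, -0.315, 0.56, 0.022], [-0.643, -0.376, 0.668, -0.593], [0.0, -0.871, -0.491, 0.513], [0.0, 0.0, 0.0, 1.0]]
{'t': 0.1, 'joint_pos': array([-1.14958172,  0.33280991, -0.06470502,  1.46086382,  0.02161988,
        1.34988952, -0.0885374 ]), 'dq': array([ 1.06172431e-03, -4.05558283e-03, -2.73393090e-05, -4.91583786e-03,
       -2.10770537e-03, -7.34061748e-04, -1.01904828e-03]), 'joint_efforts': array([ 1.19833679e-03, -6.24538207e+01,  2.48112122e-02, -3.90710771e+01,
       -6.13593799e-02,  3.66463617e-02,  6.74549619e-05]), 'ee_pos': array([0.26822507, 0.56413417, 0.22182965]), 'tcp_rot': array([-3.14032044e+00,  7.51925018e-05,  2.69776916e+00]), 'ft_force': array([ 0.26446727, -0.40137812,  0.8026991 ]), 'torque': array([-0.00880602,  0.0228501 ,  0.0119353 ]), 'gripper_force': 0.0, 'width': 0.08682426250561416}
```

View pics/top1.png

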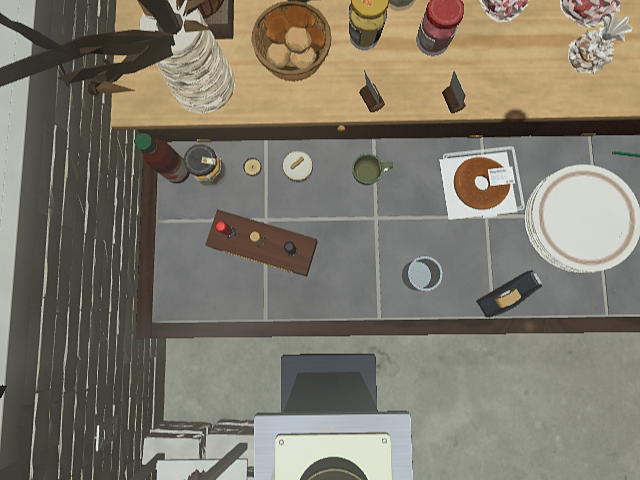

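View pics/scene1.png

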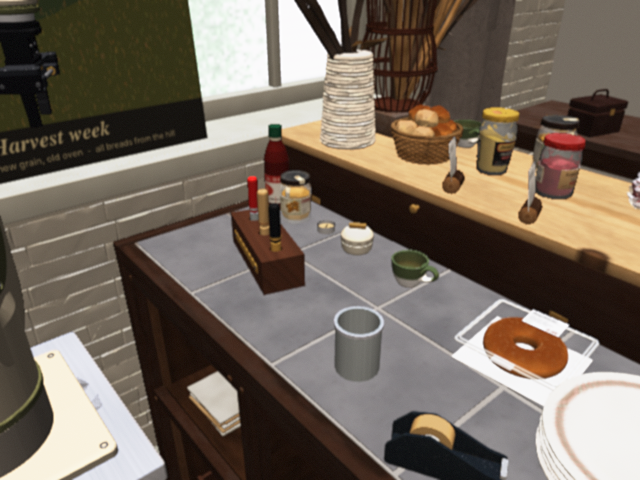

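The top view has the corer (red) at about (222,228), the tamper at (256,238), the brush at (290,248) and the beaker mouth at (423,274). The scene view shows the same order, with the corer in the far-left well next to a bottle and a jar.

Run:
```python
from h import *
d=np.load('top1.npz');w=d['w'];im=d['im'].astype(int)
for n,(u,v) in dict(corer=(222,228),tam=(256,237),brush=(290,247)).items():
    p=w[v-14:v+15,u-14:u+15].reshape(-1,3); q=p[p[:,2]>.138]; print(n,len(q),((q.min(0)+q.max(0))/2).round(4),np.median(q,0).round(4),q.max(0)[2])
p=w[245:305,390:455].reshape(-1,3); q=p[(p[:,2]>.07)&(p[:,2]<.09)]
c,r=cv2.minEnclosingCircle(q[:,:2].astype(np.float32));print('beaker',c,r,len(q))
# block top
p=w[195:285,195:330].reshape(-1,3); q=p[(p[:,2]>.055)&(p[:,2]<.072)]
r=cv2.minAreaRect((q[:,:2]*1000).astype(np.float32));print('block',r)
d2=np.load('scene1.npz');w2=d2['w']
p=w2[165:300,220:320].reshape(-1,3);im2=d2['im'][165:300,220:320].reshape(-1,3).astype(int)
red=(im2[:,0]>150)&(im2[:,1]<70)&(p[:,0]<.6)
q=p[red];print('red scene',len(q),np.nanmedian(q,0),np.nanmax(q,0),np.nanmin(q,0))
for nm,(u,v) in dict(bottle=(165,160),jar=(205,165),lid=(252,167)).items():
    print(nm,w[v-15:v+16,u-15:u+16,2].max(),w[v,u])
p=w[np.isfinite(w[...,2])]; print('left wall', w[250,60:160:10].round(2).tolist())
m=(w[...,2]>.18)&(w[...,0]<.55)&(w[...,0]>.05); vv,uu=np.where(m); print(len(vv)); 
if len(vv): print(uu.min(),uu.max(),vv.min(),vv.max(),np.nanmin(w[m],0),np.nanmax(w[m],0))
```

```text
corer 90 [0.5167 0.1981 0.1441] [0.5163 0.1977 0.1455] 0.1501172219277871
tam 92 [0.4976 0.1361 0.1438] [0.497  0.1354 0.1459] 0.14932336494332799
brush 94 [0.4784 0.0743 0.1441] [0.4778 0.0741 0.1458] 0.1490238340979514
beaker (0.43003049492836, -0.18401698768138885) 0.03371826559305191 288
block ((498.0655822753906, 136.93856811523438), (210.41397094726562, 76.1146011352539), 72.59825134277344)
red scene 39 [0.51619683 0.19606171 0.14495945] [0.52624069 0.20512488 0.14683321] [0.50983375 0.18799822 0.1410957 ]
bottle nan [0.64872978 0.30956727 0.12967765]
jar nan [0.64836269 0.24275217 0.096038  ]
lid nan [0.66856848 0.16380318 0.01230488]
left wall [[0.51, 0.65, -0.13], [0.51, 0.66, -0.17], [0.52, 0.65, -0.22], [0.53, 0.66, -0.27], [0.53, 0.65, -0.32], [0.54, 0.66, -0.38], [0.54, 0.66, -0.45], [0.55, 0.66, -0.52], [0.49, 0.4, 0.0], [0.49, 0.38, -0.0]]
56
0 6 385 398 [0.23824614 0.46928428 0.22109815] [0.26412453 0.51942166 0.29448177]
```

```bash
cat >> h.py <<'E'
from scipy.spatial.transform import Rotation as R
def plan(p,yaw):
    s=status.get_state();A=R.from_euler('xyz',s['tcp_rot']);B=R.from_euler('xyz',[np.pi,0,yaw])
    print('t',s['t'],'tcp',s['ee_pos'].round(4),s['tcp_rot'].round(4),'w',s['width'],'gf',s['gripper_force'],'ft',s['ft_force'].round(1))
    print('shift mm',(A.inv().apply(np.array(p)-s['ee_pos'])*1000).round(1),'turn',(A.inv()*B).as_rotvec().round(3))
E
python3 -c "
from h import *
plan([.5165,.198,.23],1.276)"
```

```text
t 0.1 tcp [0.2682 0.5641 0.2218] [-3.1403e+00  1.0000e-04  2.6978e+00] w 0.08682426250561416 gf 0.0 ft [ 0.3 -0.4  0.8]
shift mm [-381.4 -224.1   -7.9] turn [-1.000e-03  1.000e-03  1.422e+00]
```

Emit:
send_rows(commands="-381 -224 -8 0 0 1.42 1;-381 -224 -8 0 0 1.42 1;-381 -224 -8 0 0 1.42 1;-381 -224 -8 0 0 1.42 1;-381 -224 -8 0 0 1.42 1;-381 -224 -8 0 0 1.42 1;-381 -224 -8 0 0 1.42 1;-381 -224 -8 0 0 1.42 1")

```text
t: 0.9
ee_pos: [0.4933, 0.2315, 0.2297]
tcp_rot: [-3.141, -0.0, 1.492]
ft_force: [1.1, 0.3, 0.2]
width: 0.0869
gripper_force: 0.0
```

```bash
python3 -c "
from h import *
plan([.5165,.198,.23],1.276)"
```

```text
t 0.9 tcp [0.4933 0.2315 0.2297] [-3.1414e+00 -1.0000e-04  1.4917e+00] w 0.0869296443824987 gf 0.0 ft [1.1 0.3 0.2]
shift mm [-31.5  25.8  -0.3] turn [-0.    -0.     0.216]
```

Emit:
send_rows(commands="-31 26 0 0 0 0.216 1;-31 26 0 0 0 0.216 1;-31 26 0 0 0 0.216 1;-31 26 0 0 0 0.216 1")

```text
t: 1.3
ee_pos: [0.5158, 0.2014, 0.2295]
tcp_rot: [-3.141, 0.0, 1.285]
ft_force: [-0.4, 0.8, -0.4]
width: 0.087
gripper_force: 0.0
```

Run:
```python
from h import *
im,w,f=grab('wrist','wrist1.png')
plan([.5165,.198,.23],1.276)
for n,ref in dict(corer=(.5165,.198),tam=(.4975,.136),brush=(.478,.074)).items():
    p=w.reshape(-1,3);q=p[(p[:,2]>.138)&(p[:,2]<.152)&(np.hypot(p[:,0]-ref[0],p[:,1]-ref[1])<.02)]
    if len(q): c,r=cv2.minEnclosingCircle(q[:,:2].astype(np.float32));print(n,len(q),c,r,np.median(q[:,2]))
```

```text
t 1.35 tcp [0.5157 0.2017 0.2295] [-3.1409 -0.      1.2859] w 0.08690589932195639 gf 0.0 ft [-0.   0.1  0.4]
shift mm [-3.3  1.8 -0.5] turn [-0.001 -0.     0.01 ]
corer 533 (0.5185266733169556, 0.199257031083107) 0.01004804391413927 0.14714475910865077
tam 185 (0.4986707866191864, 0.13559472560882568) 0.009332811459898949 0.1475213280403268
```

View pics/wrist1.png

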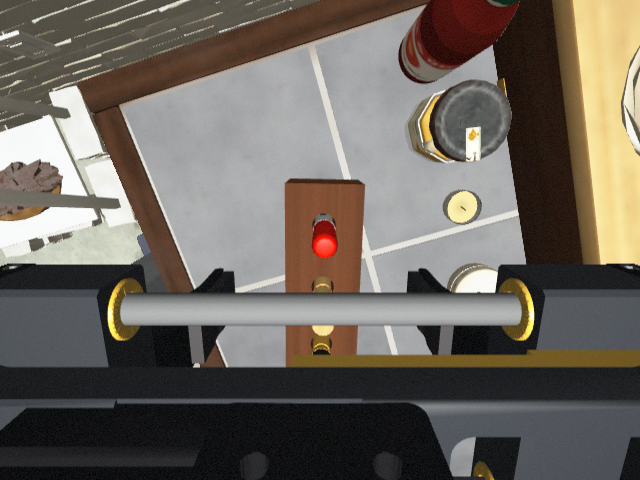

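The wrist view shows the red corer top at (325,240), centred between the fingers. The closing line runs across the row, so the neighbouring tools are clear, and I can descend.

Emit:
send_rows(commands="-2 3 40 0 0 0.01 1;-2 3 75 0 0 0.01 1;-2 3 105 0 0 0.01 1;-2 3 126 0 0 0.01 1;-2 3 126 0 0 0.01 1;-2 3 126 0 0 0.01 1")

```text
t: 1.95
ee_pos: [0.5185, 0.1986, 0.1043]
tcp_rot: [-3.141, -0.0, 1.274]
ft_force: [0.3, -0.9, 1.0]
width: 0.0872
gripper_force: 0.0
```

Emit:
send_rows(commands="0 0 0 0 0 0 -1;0 0 0 0 0 0 -1;0 0 0 0 0 0 -1;0 0 0 0 0 0 -1;0 0 0 0 0 0 -1;0 0 0 0 0 0 -1;0 0 0 0 0 0 -1;0 0 0 0 0 0 -1")

```text
t: 2.75
ee_pos: [0.5186, 0.1978, 0.1037]
tcp_rot: [-3.142, -0.0, 1.272]
ft_force: [-0.4, -1.6, 0.4]
width: 0.0308
gripper_force: 0.0
```

Emit:
send_rows(commands="0 0 0 0 0 0 -1;0 0 0 0 0 0 -1;0 0 0 0 0 0 -1;0 0 0 0 0 0 -1;0 0 0 0 0 0 -1")

```text
t: 3.25
ee_pos: [0.5186, 0.1978, 0.1037]
tcp_rot: [-3.141, 0.0, 1.272]
ft_force: [-0.5, -0.1, -0.5]
width: 0.0191
gripper_force: 30.0
```

Emit:
send_rows(commands="0 0 -15 0 0 0 -1;0 0 -40 0 0 0 -1;0 0 -70 0 0 0 -1;0 0 -100 0 0 0 -1;0 0 -130 0 0 0 -1;0 0 -160 0 0 0 -1;0 0 -175 0 0 0 -1;0 0 -175 0 0 0 -1")

```text
t: 4.05
ee_pos: [0.5196, 0.1981, 0.2811]
tcp_rot: [3.139, -0.003, 1.272]
ft_force: [1.2, 0.0, -0.5]
width: 0.0193
gripper_force: 30.0
```

Run:
```python
from h import *
im,w,f=grab('scene','scene2.png')
plan([.43,-.184,.28],.505)
```

```text
t 4.1 tcp [0.519  0.1979 0.2792] [ 3.1407e+00 -1.2000e-03  1.2718e+00] w 0.018918186906342897 gf 29.990731263533235 ft [-0.1  0.4 -1. ]
shift mm [-391.2   27.5   -1.3] turn [ 0.    -0.001  0.767]
```

View pics/scene2.png

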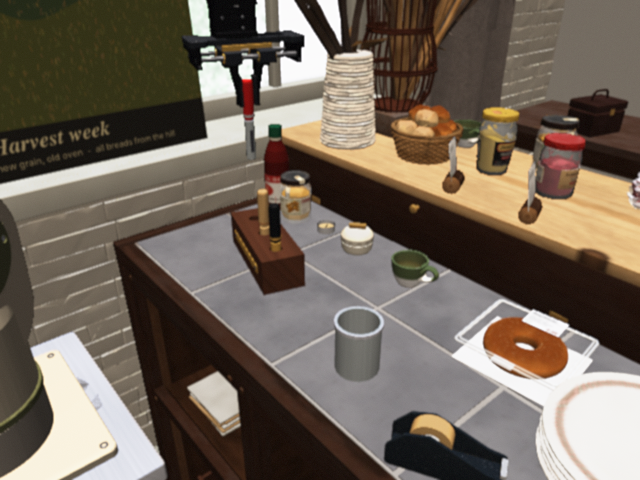

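The corer hangs straight in the gripper, with the handle at (248,100) and the foot at (250,157). The other two tools are still in the block, so I'll carry it over to the beaker.

Emit:
send_rows(commands="-20 1 -8 0 0 0.05 -1;-60 4 -12 0 0 0.12 -1;-105 7 -12 0 0 0.2 -1;-150 10 -12 0 0 0.3 -1;-195 14 -12 0 0 0.4 -1;-240 17 -12 0 0 0.5 -1;-285 20 -8 0 0 0.6 -1;-330 23 -4 0 0 0.68 -1")

```text
t: 4.9
ee_pos: [0.4416, -0.1267, 0.2817]
tcp_rot: [-3.14, 0.001, 0.586]
ft_force: [1.0, -0.7, -0.9]
width: 0.0195
gripper_force: 30.0
```

```bash
python3 -c "
from h import *
plan([.43,-.184,.28],.505)"
```

```text
t 4.9 tcp [ 0.4416 -0.1267  0.2817] [-3.1404e+00  6.0000e-04  5.8570e-01] w 0.019518281923756254 gf 29.990041223354638 ft [ 1.  -0.7 -0.9]
shift mm [-41.4  41.4   1.7] turn [-0.001  0.001  0.081]
```

Emit:
send_rows(commands="-20 20 2 0 0 0.04 -1;-36 36 2 0 0 0.08 -1;-38 38 2 0 0 0.08 -1;-38 38 2 0 0 0.08 -1;-38 38 2 0 0 0.08 -1")

```text
t: 5.4
ee_pos: [0.4334, -0.1758, 0.2805]
tcp_rot: [-3.141, 0.0, 0.514]
ft_force: [0.5, -0.0, -0.3]
width: 0.0191
gripper_force: 30.0
```

Run:
```python
from h import *
im,w,f=grab('scene','scene3.png')
plan([.43,-.184,.15],.505)
p=w.reshape(-1,3);c=im.reshape(-1,3).astype(int)
q=p[(abs(p[:,0]-.43)<.05)&(abs(p[:,1]+.184)<.05)]
k=q[(q[:,2]>.073)&(q[:,2]<.086)]
c1,r=cv2.minEnclosingCircle(k[:,:2].astype(np.float32));print('beaker',c1,r,len(k))
s=q[(q[:,2]>.15)&(q[:,2]<.27)]
for a in np.arange(.15,.27,.015):
    t=s[(s[:,2]>=a)&(s[:,2]<a+.015)]
    if len(t): print(round(a,3),len(t),t.mean(0).round(4),t[:,2].min().round(4))
```

```text
t 5.45 tcp [ 0.4335 -0.1757  0.2805] [-3.1413e+00  3.0000e-04  5.1420e-01] w 0.019777155176417666 gf 29.990751924924552 ft [ 0.2 -0.4  0.1]
shift mm [ -7.1   5.5 130.5] turn [-0.     0.     0.009]
beaker (0.431199312210083, -0.18502628803253174) 0.03479992225766182 601
0.18 114 [ 0.4303 -0.1802  0.189 ] 0.183
0.195 147 [ 0.4303 -0.1806  0.2024] 0.1951
0.21 160 [ 0.4301 -0.1803  0.2176] 0.2102
0.225 159 [ 0.4304 -0.1806  0.2322] 0.225
0.24 175 [ 0.4307 -0.1801  0.2476] 0.24
0.255 177 [ 0.4297 -0.1808  0.263 ] 0.2554
```

View pics/scene3.png

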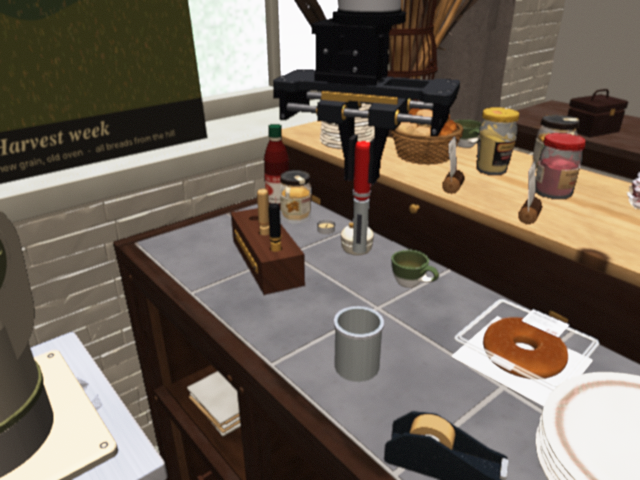

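The corer is vertical above the beaker, with its foot near (360,250) at z≈0.183. I'll centre it and then lower it.

Emit:
send_rows(commands="-7 6 0 0 0 0 -1;-7 6 25 0 0 0 -1;-7 6 55 0 0 0 -1;-7 6 80 0 0 0 -1;-7 6 90 0 0 0 -1;-7 6 90 0 0 0 -1")

```text
t: 6.05
ee_pos: [0.4293, -0.1856, 0.19]
tcp_rot: [-3.141, 0.002, 0.512]
ft_force: [-0.6, -0.0, 0.3]
width: 0.0193
gripper_force: 30.0
```

```bash
python3 -c "
from h import *
plan([.4305,-.1845,.107],.505)"
```

```text
t 6.05 tcp [ 0.4293 -0.1856  0.19  ] [-3.1406e+00  1.8000e-03  5.1220e-01] w 0.019302626125759892 gf 29.99047473538667 ft [-0.6 -0.   0.3]
shift mm [ 1.7 -0.3 83. ] turn [-0.001  0.002  0.007]
```

Emit:
send_rows(commands="1 0 20 0 0 0 -1;1 0 40 0 0 0 -1;1 0 55 0 0 0 -1;1 0 67 0 0 0 -1;1 0 76 0 0 0 -1;1 0 82 0 0 0 -1;1 0 82 0 0 0 -1;1 0 82 0 0 0 -1")

```text
t: 6.85
ee_pos: [0.4311, -0.1854, 0.1092]
tcp_rot: [3.141, -0.0, 0.512]
ft_force: [-0.0, -0.5, -0.4]
width: 0.0193
gripper_force: 30.0
```

Run:
```python
from h import *
im,w,f=grab('scene','scene4.png')
plan([.4305,-.1845,.107],.505)
```

```text
t 6.9 tcp [ 0.4312 -0.1853  0.1093] [ 3.1412e+00 -7.0000e-04  5.1170e-01] w 0.018981032342084644 gf 29.99049647245556 ft [-1.   0.4 -0.8]
shift mm [-0.2 -1.1  2.3] turn [ 0.    -0.001  0.007]
```

View pics/scene4.png

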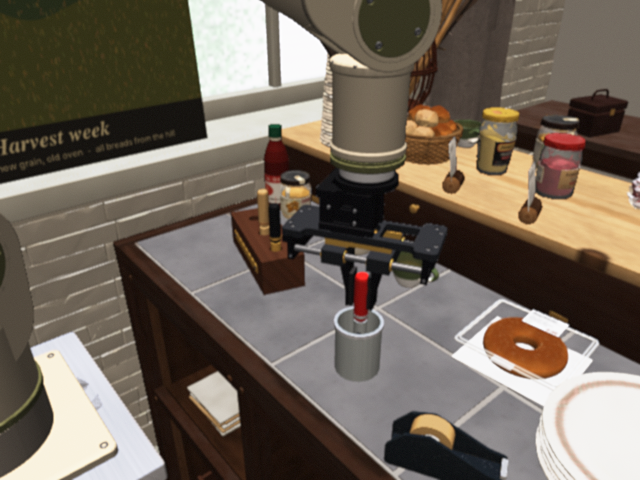

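The corer is inside the beaker mouth (handle at (361,295)), with its foot about 6 mm above the inner floor. I'll lower it slightly and release.

Emit:
send_rows(commands="0 0 3 0 0 0 -1;0 0 3 0 0 0 -1;0 0 3 0 0 0 -1;0 0 3 0 0 0 1;0 0 3 0 0 0 1;0 0 3 0 0 0 1;0 0 3 0 0 0 1;0 0 3 0 0 0 1")

```text
t: 7.7
ee_pos: [0.4308, -0.1852, 0.1058]
tcp_rot: [-3.142, -0.0, 0.512]
ft_force: [0.3, 0.3, 0.1]
width: 0.051
gripper_force: 0.0
```

Emit:
send_rows(commands="0 0 0 0 0 0 1;0 0 0 0 0 0 1;0 0 0 0 0 0 1;0 0 0 0 0 0 1;0 0 0 0 0 0 1;0 0 0 0 0 0 1;0 0 0 0 0 0 1")

```text
t: 8.4
ee_pos: [0.4308, -0.1852, 0.1058]
tcp_rot: [-3.142, -0.0, 0.512]
ft_force: [-0.4, 0.5, -0.2]
width: 0.0869
gripper_force: 0.0
```

Run:
```python
from h import *
im,w,f=grab('scene','scene5.png')
plan([.4305,-.1845,.107],.505)
```

```text
t 8.45 tcp [ 0.4308 -0.1852  0.1058] [-3.1415e+00 -1.0000e-04  5.1190e-01] w 0.08671540976755635 gf 0.0 ft [-0.2  0.1  0.4]
shift mm [ 0.1 -0.8 -1.2] turn [-0.    -0.     0.007]
```

View pics/scene5.png

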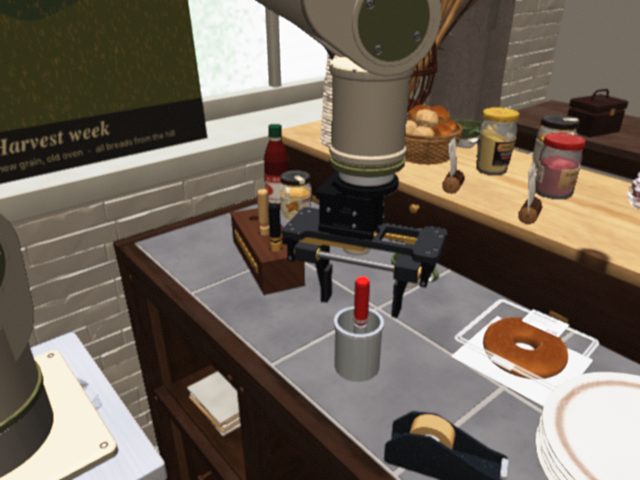

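The fingers are open and the corer stands nearly upright in the beaker (handle at (362,300)). I'll retreat straight up.

Emit:
send_rows(commands="0 0 -15 0 0 0 1;0 0 -45 0 0 0 1;0 0 -80 0 0 0 1;0 0 -115 0 0 0 1;0 0 -130 0 0 0 1;0 0 -130 0 0 0 1;0 0 -130 0 0 0 1;0 0 -130 0 0 0 1")

```text
t: 9.25
ee_pos: [0.4302, -0.1851, 0.2346]
tcp_rot: [-3.141, 0.001, 0.512]
ft_force: [0.1, 1.9, -0.7]
width: 0.087
gripper_force: 0.0
```

Run:
```python
from h import *
im,w,f=grab('scene','scene6.png')
plan([.4305,-.1845,.107],.505)
```

```text
t 9.3 tcp [ 0.4302 -0.1851  0.2346] [-3.1405e+00  1.6000e-03  5.1180e-01] w 0.08703165696087233 gf 0.0 ft [ 0.4 -0.7 -0.6]
shift mm [  0.7  -0.2 127.6] turn [-0.001  0.002  0.007]
```

View pics/scene6.png

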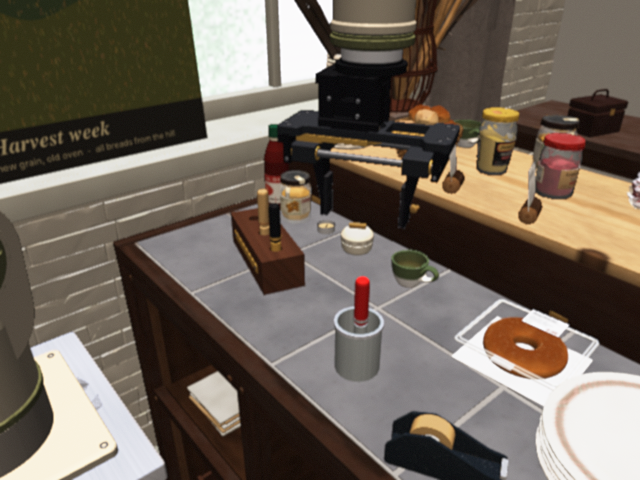

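The corer rests upright in the standing beaker (handle at (362,300)), the brush and tamper are still in the block, and the gripper is clear of everything.

```bash
python3 -c "
from plant import ticket
print(ticket.job_done())"
```

```text
the job is handed in; nothing more can be done
None
```

I put the apple corer handle up in the wash beaker and let go just above the bottom; the beaker stands upright, the brush and tamper are still in the block, and I handed the job in at about 9.3 s (no verdict was returned).

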